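Fit a nut setter in the screwdriver's chuck

ROBOT

A 6-joint arm with a two-finger parallel gripper is mounted at the origin on a cart in front of the work surface, level with it; the furniture and walls round the work are solid. World frame = base frame: x ahead of the robot, y to its left, z up, the work surface at z = 0. Lengths are in mm, angles in rad, forces in N, time in s.
With the tool pointing down it reaches from about 275 to 1000 mm from the base axis. Payload 8.4 kg.
Tool frame: the origin (TCP) lies at the very end of the fingers, on their centre line; the grasp point (between the pads) lies 19 mm behind it; z points along the fingers, y is the line along which they close (so a half turn about z gives the same grasp; the last joint's range is limited). The gripper opens to 85 mm and grips with 20 to 120 N. Pads are 22 mm wide; open, the fingers measure 114 mm over their backs; the gripper's body (76 mm by 85 mm) begins 54 mm behind the grasp point. The pads swing forward as they close: fully open they stand 13 mm farther back than shut.
Start: joints at [1.27, 0.353, 1.633, -0, 1.155, -0.002], TCP at [183.982, 597.309, 231.281] pointing down, gripper open.
Joint ranges: [-2.63, 2.63], [-0.92, 2.1], [0.06, 2.66], [-1.3, 4.44], [0, 2.69], [-3.02, 3.02]. Speed limits (rad/s): [2.22, 2.22, 2.79, 3.14, 3.14, 3.14].

INTERFACE

Orientations are given as [roll, pitch, yaw] about the fixed x, y, z axes, in that order (R = Rz(yaw) Ry(pitch) Rx(roll)).
In Python, from rig import sensors, grab_frame, camera_params, order gives the robot as it stands. The module is installed in compiled form; this text tells all that it offers.
- The arm moves only by the tool move_arm, never from a script. Its argument "motion" is a list of rows, each a list of 7 numbers: the turn, a rotation vector about the tool's x, y, z in parts of the range, where 1.0 means 180 degrees, then the shift along the tool's x, y, z in normalised numbers (1 is 0.75 m), then the finger opening in m, from 0 to 0.0854. A call has 1 to 8 rows; each row is the pose to reach, as a shift and turn from the pose commanded when the call began, along the tool's axes at that moment; what a row does not reach only later rows make up. A row lasts 1/8 s, in which the tool goes at most 62.5 mm and 10.7 degrees, less where a joint would pass 70% of its speed; a pose out of reach is approached as far as the arm can. Shift and turn numbers lie between -1 and 1, and a call with a number outside is refused. A call with a gripper value outside its range is refused whole. The fingers move at their own pace and stop on an object; "grip_force" is the grip in N (left out, the last holds). Time passes only in rows, so rows that repeat a pose let the fingers close. It gives the time, the measured TCP pose, the force, the opening and the grip force at its end, in the units of the state.
- sensors.sense(): the state, without advancing time (a new reading comes with each control period).
- grab_frame(name): name is "scene" or "top" or "wrist"; returns (picture, depth): 420x560x3 uint8, red, green, blue; 420x560 float32, mm along the optical axis (not along the pixel's ray), 0 where there is no reading.
- camera_params(name): a dict with "camera_matrix" (3x3 intrinsics, pixels), "world_from_camera" (4x4, takes a point from camera to world coordinates). Camera axes: x right, y down, z forward; pixel columns grow to the right and rows downward; lengths in mm; the calibration is good to about 2 mm. A picture is of the moment at which its call begins: read the wrist's pose just before it. camera_params takes no time and is no camera call; for the wrist camera it gives the pose at the moment of the call.
- order.sign_off(): hands the job in; it is judged then, once.
The state is a dict: "clock": time; "qpos": joint angles; "qvel": joint speeds; "joint_efforts": joint torques, N m; "eef_pos": TCP position; "tcp_rot": TCP orientation; "contact_force": force on the tool from outside, world axes, zero at the start; "wrist_torque": the same for the moment, N m; "opening": opening from 0.0 (shut) to 1.0 (fully open); "grasp_force": force on a finger pad.
Only numpy, scipy, OpenCV 4.12 (cv2) and the standard library are available. Lean on these libraries where they do the work, as an engineer would, in place of code of your own. Each camera call takes 0.05 s, during which the arm holds its last target. There are 200 camera calls.

TASK

Take the nut setter with the red band out of the bit block and set its shank fully home in the open chuck of the cordless screwdriver that stands in its charger. Then turn the knurled chuck sleeve clockwise, by feel, until the jaws hold the shank firmly and the bit stands upright and home; do not ram the bit in and do not over-tighten the sleeve. Leave the other two nut setters in the block, leave the washer tin, stain bottle and tube where they are, and let go.

Things in the scene. Friction and masses are not known exactly. Their poses are not given: they have to be found in the camera images.
- setter_red: nut setter with a red band round its steel barrel; barrel 18 mm across, 28 mm long, above a round shank 8 mm across, 34 mm long (62 mm in all, 60 g). Origin at the lower end of the shank, z along the axis toward the barrel (z = 34 to 62 mm). It starts upright in a hole of the bit block, origin 4 mm above the work surface, barrel 38 to 66 mm above it; the end of the shank is chamfered 0.8 mm
- setter_blue: the same nut setter with a blue band, to be left in the block; same origin and axes
- setter_yellow: the same nut setter with a yellow band, to be left in the block; same origin and axes
- bit_block: grey bit block fixed to the surface, 44 x 132 x 30 mm (x, y, z), origin at the centre of its underside; three holes in a row along its y axis at y = -40, 0 and +40 mm, 9.2 mm wide and 26 mm deep. Which nut setter stands in which hole varies
- screwdriver: teal stick-shaped cordless screwdriver standing nose up in a black charging cradle (foot 88 x 84 mm), fixed; origin at the centre of the foot's underside, on the work surface, z up along the chuck's axis, switch toward -x. Body 48 mm across up to z = 128 mm, collar 36 mm across up to z = 135 mm, above it the chuck sleeve
- sleeve: knurled dark sleeve with two bright rings, 34 mm across, z = 136.5 to 171.5 mm. Turned clockwise seen from above it draws the jaws in, 3 mm of radius per rad. Its opening at the start is unknown: 0.4 to 1.2 rad until the jaws touch the shank. Running free it takes 0.2 Nm; the moment then climbs: 0.12 Nm more is barely gripping, 0.2 to 0.3 firm, over 0.36 over-tight. It stays where left
- collet_body: fixed steel inside of the chuck: bright nose bush on top (26 mm across, its hole 10.2 mm wide with a 1.8 mm lead-in chamfer) and the flat floor of the bore; origin as the screwdriver's
- jaw_1: one of three small steel jaws round the bore, between z = 150 and 168 mm; at the start they leave 1.2 to 3.6 mm round the shank. Origin as the screwdriver's
- jaw_2: second jaw
- jaw_3: third jaw
- nose (a point): centre of the top of the chuck's nose bush, on the axis, 174 mm above the work surface: the mouth of the bore
- bore_floor (a point): centre of the floor of the bore, 30 mm below the nose, 144 mm above the work surface. With the shank fully home its end stands here, its barrel begins 4 mm above the nose and its top is 206 mm above the surface
- sleeve_grip (a point): point on the chuck's axis at 158 mm above the work surface, the height at which to grip the sleeve from above with the bit between the fingers
- washer_tin: flat round tin with a red lid, 62 mm across, 24 mm high, a bystander
- stain_dropper: small brown dropper bottle, 102 mm high, a bystander
- grease_tube: white tube lying down, 45 x 146 x 30 mm, a bystander

How it is judged (in metres and radians):
On the way, in this order (a step that is already met when the one before it is completed fails the run):
1. the red nut setter stands with its shank fully home in the chuck's bore (z of setter_red in the frame of bore_floor below 0.0015 m and horizontal distance between setter_red and bore_floor below 0.003 m and angle between setter_red's own z axis and vertical below 0.15 rad), for 0.2 s.
2. the three jaws grip the shank (contact force between each of jaw_1, jaw_2, jaw_3 and setter_red above 12 N), for 0.2 s.
At the end, for the whole second after the job is handed in: the red nut setter stands upright (within 4 degrees) in the chuck, its shank's end within 2 mm of the bore's floor and of the axis, each of the three jaws pressing on the shank with more than 12 N, at rest; the other two nut setters are still in their holes (within 10 mm) (all of step 2 and z of setter_red in the frame of bore_floor below 0.002 m and horizontal distance between setter_red and bore_floor below 0.002 m and angle between setter_red's own z axis and vertical below 0.07 rad and linear speed of setter_red below 0.01 m/s and distance of each of setter_blue, setter_yellow from where it was at the start of the episode below 0.01 m); the robot touches nothing.
It fails at once if the bit is rammed or levered against the chuck's nose or bore with more than 25 N (contact force between setter_red and collet_body above 25 N).
It fails at once if the sleeve is over-tightened: a jaw presses on the shank with more than 40 N (contact force between any of jaw_1, jaw_2, jaw_3 and setter_red above 40 N).
It fails at once if another nut setter is pulled from its hole or knocked over (distance of any of setter_blue, setter_yellow from where it was at the start of the episode above 0.015 m).
It fails at once if the washer tin, stain bottle or tube is pushed by more than 30 mm (distance of any of washer_tin, stain_dropper, grease_tube from where it was at the start of the episode above 0.03 m).
It also fails if it takes over 64 s, if anything falls off the work surface, if the arm or the gripper's body presses on something with over 40 N, if the wrist force passes 120 N, or if a joint passes its speed limit or range.

## Working session

There is one attempt and no reset: what is moved stays moved. The work goes in short steps, Python scripts to look and compute and a tool call to move; the robot and the scene stay as the last step left them, time stands still between calls to the robot, and variables do not carry over. Pictures are saved under pics/ and viewed, at most 10 in all, crops included, and the job is handed in when it is done.

Besides the shell and the picture viewer there is one more tool, called after ">>>" by a JSON object that holds its "method" and its "body", one argument or row to a line. move_arm: Moves the arm, as the interface text tells. Its arguments: {"type":"object","properties":{"motion":{"type":"array","items":{"type":"array","items":{"type":"number"}}},"grip_force":{"type":"number"}},"required":["motion"]}

```bash
mkdir -p pics; python3 - <<'E'
from rig import sensors, grab_frame, camera_params
import cv2, numpy as np
print(sensors.sense())
for n in ("top","scene"):
    im,d=grab_frame(n); p=camera_params(n)
    np.savez(f"pics/{n}.npz",im=im,d=d,K=p["camera_matrix"],T=p["world_from_camera"])
    cv2.imwrite(f"pics/{n}0.png",im[:,:,::-1]); print(n,np.round(p["camera_matrix"],1).tolist(),np.round(p["world_from_camera"],3).tolist())
E
```

```text
{'clock': 0.0, 'qpos': array([ 1.26958512e+00,  3.53644718e-01,  1.63414631e+00, -2.19278771e-05,
        1.15522356e+00, -2.37751284e-03]), 'qvel': array([-2.81401381e-04, -4.28532272e-04,  1.16820159e-03, -6.99407902e-05,
       -1.40353270e-03, -2.83255824e-04]), 'joint_efforts': array([-2.59026347e-04, -6.05253196e+01, -3.42063224e+01, -3.15538819e-05,
        9.44662490e-03, -1.34762396e-05]), 'eef_pos': array([183.85098924, 596.83322663, 230.55862563]), 'tcp_rot': array([-3.14017067e+00,  1.66681612e-05,  2.84276784e+00]), 'contact_force': array([0.147114  , 0.11290909, 0.16378667]), 'wrist_torque': array([-0.04274775,  0.00053213,  0.027352  ]), 'grasp_force': 0.0, 'opening': 1.0001265466316362}
top [[517.5, 0.0, 282.3], [0.0, 517.5, 206.7], [0.0, 0.0, 1.0]] [[0.029, -0.999, 0.032, 541.15], [-0.999, -0.029, -0.015, 4.567], [0.016, -0.032, -0.999, 1368.088], [0.0, 0.0, 0.0, 1.0]]
scene [[454.1, 0.0, 279.3], [0.0, 454.1, 206.5], [0.0, 0.0, 1.0]] [[0.891, -0.35, 0.288, 322.181], [-0.453, -0.691, 0.564, -566.486], [0.002, -0.633, -0.774, 900.443], [0.0, 0.0, 0.0, 1.0]]
```

View pics/top0.png

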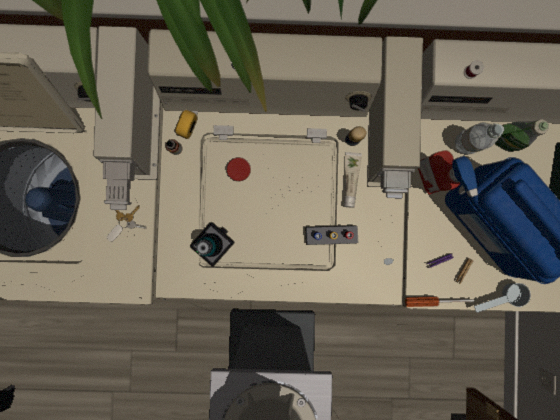

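View pics/scene0.png

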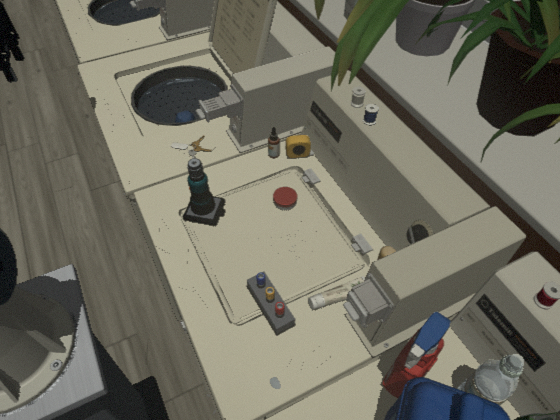

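The top view shows the screwdriver at about (208,243) and the bit block at (331,235), with the red setter on its right at (348,235). The scene view has the red setter nearest, at (280,310), and the chuck at (195,165).

```bash
python3 - <<'E'
import cv2, numpy as np
t=np.load("pics/top.npz"); s=np.load("pics/scene.npz")
c=lambda im,x,y,w,h,k:cv2.resize(im[y:y+h,x:x+w,::-1],None,fx=k,fy=k,interpolation=cv2.INTER_NEAREST)
a=np.hstack([c(t["im"],185,215,50,50,7),c(t["im"],300,215,62,50,7)])
b=np.hstack([c(s["im"],180,150,50,50,5),c(s["im"],240,262,106,50,5)])
b=cv2.copyMakeBorder(b,0,0,0,max(0,a.shape[1]-b.shape[1]),cv2.BORDER_CONSTANT)[:,:a.shape[1]]
cv2.imwrite("pics/crop1.png",np.vstack([a,b]))
E
```

```text
(no output)
```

View pics/crop1.png

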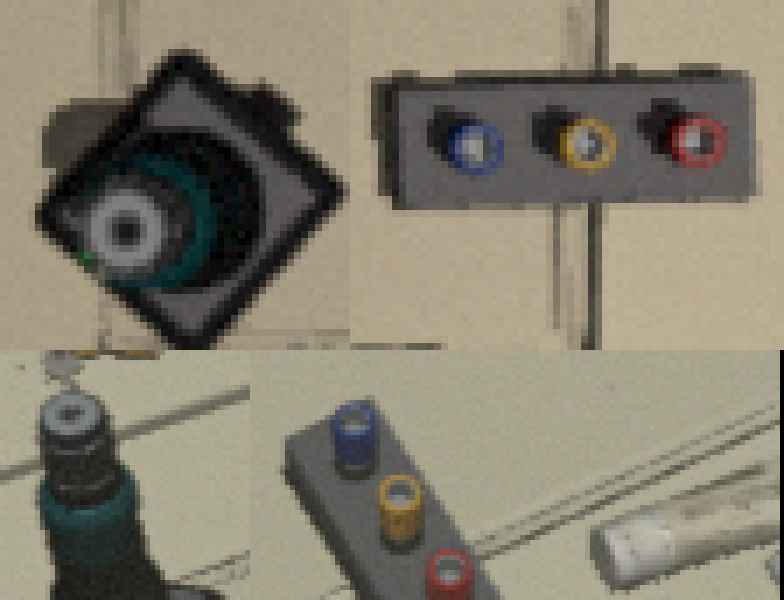

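The crop shows the top-view nose at (203.1,247.8) and red setter top at (349.7,235.3); in the scene view they are at (194,162.4) and (279.6,305.6). I'll cast rays from both views.

```bash
cat > h.py <<'E'
import numpy as np
def ray(K,T,u,v):
    d=T[:3,:3]@np.linalg.solve(K,[u,v,1.]); return T[:3,3],d
def onz(K,T,u,v,z):
    o,d=ray(K,T,u,v); return o+d*(z-o[2])/d[2]
def tri(r1,r2):
    (a,d),(b,e)=r1,r2
    s=np.linalg.lstsq(np.c_[d,-e],b-a,rcond=None)[0]
    p,q=a+d*s[0],b+e*s[1]; return (p+q)/2,np.linalg.norm(p-q)
E
python3 - <<'E'
import numpy as np
from h import *
t=np.load("pics/top.npz"); s=np.load("pics/scene.npz")
for n,z,a,b in (("nose",174,(203.1,247.8),(194,162.4)),("red",66,(349.7,235.3),(279.6,305.6)),("yel",66,(334.1,235.3),None),("blue",66,(317.9,236.1),None)):
    print(n,onz(t["K"],t["T"],*a,z).round(1),"" if b is None else (onz(s["K"],s["T"],*b,z).round(1),tri(ray(t["K"],t["T"],*a),ray(s["K"],s["T"],*b))))
print(t["d"][244:252,199:208].round(),t["d"][232:239,346:354].round())
E
```

```text
nose [480.  165.6 174. ] (array([479.8, 162.8, 174. ]), (array([480.13860583, 165.93781755, 171.03166378]), np.float64(0.6296411304542462)))
red [ 516.3 -187.    66. ] (array([ 516.4, -189.1,   66. ]), (array([ 516.64516601, -187.58627057,   63.09839748]), np.float64(0.9786990043974716)))
yel [ 515.1 -147.6   66. ] 
blue [ 511.9 -106.9   66. ] 
[[1190. 1190. 1191. 1188. 1186. 1192. 1192. 1188. 1188.]
 [1190. 1187. 1192. 1191. 1220. 1188. 1190. 1191. 1194.]
 [1186. 1183. 1214. 1219. 1216. 1227. 1186. 1188. 1187.]
 [1193. 1192. 1213. 1217. 1219. 1221. 1191. 1188. 1190.]
 [1186. 1191. 1206. 1215. 1222. 1221. 1190. 1185. 1189.]
 [1190. 1190. 1185. 1217. 1214. 1188. 1191. 1190. 1185.]
 [1190. 1192. 1192. 1191. 1190. 1190. 1189. 1188. 1190.]
 [1188. 1190. 1191. 1191. 1189. 1188. 1190. 1187. 1190.]] [[1321. 1309. 1300. 1302. 1303. 1306. 1304. 1336.]
 [1309. 1306. 1304. 1317. 1311. 1303. 1303. 1340.]
 [1308. 1307. 1314. 1314. 1309. 1316. 1308. 1305.]
 [1307. 1301. 1313. 1312. 1311. 1315. 1302. 1304.]
 [1310. 1300. 1307. 1311. 1315. 1304. 1304. 1341.]
 [1328. 1300. 1305. 1302. 1308. 1301. 1306. 1345.]
 [1341. 1334. 1315. 1303. 1305. 1338. 1348. 1339.]]
```

```bash
cat >> h.py <<'E'
from scipy.spatial.transform import Rotation as Ro
def goto(p,yaw):
    "row (turn, shift in m) from the measured pose to p (mm), tool straight down, yaw"
    from rig import sensors
    s=sensors.sense(); R=Ro.from_euler("xyz",s["tcp_rot"]); G=Ro.from_euler("xyz",[np.pi,0,yaw])
    print("at",s["eef_pos"].round(1),s["tcp_rot"].round(4),"q",s["qpos"].round(2),"t",round(s["clock"],2),"F",s["contact_force"].round(1),"M",s["wrist_torque"].round(2),"open",round(s["opening"],3))
    print("row",(R.inv()*G).as_rotvec().round(4).tolist(),(R.inv().apply(np.array(p)-s["eef_pos"])/1e3).round(4).tolist())
E
python3 -c "
from h import *; goto([516,-188,200],1.571+.05)"
```

```text
at [183.9 596.9 230.6] [-3.1403  0.      2.8428] q [ 1.27  0.35  1.63 -0.    1.16 -0.  ] t 0.1 F [-0.1 -0.4 -0.2] M [-0.03  0.02  0.  ] open 1.001
row [-0.0011, 0.0008, 1.2218] [-0.5485, -0.6523, 0.0315]
```

The rows are not in the units I measure in: shifts go in shares of 0.75 m and turns go in shares of 180 degrees. I convert before sending: -0.6523 m / 0.75 = -0.8697, -0.5485 m / 0.75 = -0.7313, 1.222 rad / 3.1416 = 0.389.

>>> {"method": "move_arm", "body": {
  "motion": [
    [0,0,0.389,-0.7313,-0.8697,0,0.0854],
    [0,0,0.389,-0.7313,-0.8697,0,0.0854],
    [0,0,0.389,-0.7313,-0.8697,0,0.0854],
    [0,0,0.389,-0.7313,-0.8697,0,0.0854],
    [0,0,0.389,-0.7313,-0.8697,0,0.0854],
    [0,0,0.389,-0.7313,-0.8697,0,0.0854],
    [0,0,0.389,-0.7313,-0.8697,0,0.0854],
    [0,0,0.389,-0.7313,-0.8697,0,0.0854]
  ]
}}

```text
clock: 1.1
eef_pos: [379.2, 135.0, 231.4]
tcp_rot: [3.141, -0.0, 1.62]
contact_force: [1.2, 0.6, 1.0]
opening: 1.007
grasp_force: 0.0
```

```bash
python3 -c "
from h import *; goto([516,-188,200],1.571+.05)"
```

```text
at [379.2 135.  231.4] [ 3.1410e+00 -2.0000e-04  1.6197e+00] q [ 0.34 -0.01  2.08  0.    1.07  0.29] t 1.1 F [1.2 0.6 1. ] M [ 0.05 -0.   -0.02] open 1.007
row [0.0006, -0.0002, -0.0013] [-0.3293, 0.1208, 0.0314]
```

Scaled: -0.3293 m / 0.75 = -0.4391, 0.1208 m / 0.75 = 0.1611.

>>> {"method": "move_arm", "body": {
  "motion": [
    [0,0,0,-0.4391,0.1611,0.0419,0.0854],
    [0,0,0,-0.4391,0.1611,0.0419,0.0854],
    [0,0,0,-0.4391,0.1611,0.0419,0.0854],
    [0,0,0,-0.4391,0.1611,0.0419,0.0854],
    [0,0,0,-0.4391,0.1611,0.0419,0.0854],
    [0,0,0,-0.4391,0.1611,0.0419,0.0854],
    [0,0,0,-0.4391,0.1611,0.0419,0.0854],
    [0,0,0,-0.4391,0.1611,0.0419,0.0854]
  ]
}}

```text
clock: 2.1
eef_pos: [515.2, -185.4, 199.5]
tcp_rot: [-3.14, -0.001, 1.62]
contact_force: [-0.5, 0.7, 0.2]
opening: 1.0
grasp_force: 0.0
```

```bash
python3 - <<'E'
from h import *; goto([516,-188,100],1.571+.05)
from rig import *
import cv2
p=camera_params("wrist"); im,d=grab_frame("wrist")
np.savez("pics/w1.npz",im=im,d=d,K=p["camera_matrix"],T=p["world_from_camera"])
cv2.imwrite("pics/w1.png",im[:,:,::-1])
print(p["camera_matrix"].round(1).tolist(),p["world_from_camera"].round(3).tolist())
E
```

```text
at [ 515.2 -185.4  199.5] [-3.1403e+00 -8.0000e-04  1.6204e+00] q [-0.35  0.27  1.83  0.    1.04 -0.4 ] t 2.1 F [-0.5  0.7  0.2] M [-0.   -0.02 -0.02] open 1.0
row [-0.0013, -0.0008, -0.0006] [-0.0027, 0.0008, 0.0994]
[[290.2, 0.0, 283.7], [0.0, 290.2, 203.8], [0.0, 0.0, 1.0]] [[0.999, 0.047, 0.012, 511.929], [0.048, -0.965, -0.259, -119.67], [-0.0, 0.259, -0.966, 342.602], [0.0, 0.0, 0.0, 1.0]]
```

View pics/w1.png

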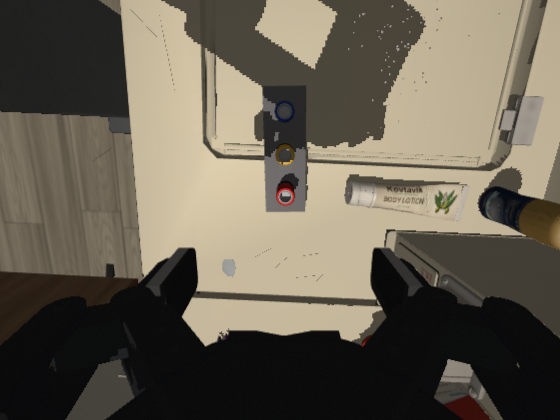

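The wrist view shows the red setter at (286,195), yellow at (285,155) and blue at (285,111), with the fingers straddling the red one's column.

```bash
python3 - <<'E'
from h import *; import cv2
w=np.load("pics/w1.npz"); t=np.load("pics/top.npz")
def cen(im,box,lo,hi):
    x0,y0,x1,y1=box; h=cv2.cvtColor(im[y0:y1,x0:x1],cv2.COLOR_RGB2HSV)
    m=((h[...,0]>=lo)&(h[...,0]<=hi)|((lo>170)&((h[...,0]>=lo)|(h[...,0]<=8))))&(h[...,1]>120)&(h[...,2]>50)
    ys,xs=np.nonzero(m); return x0+(xs.min()+xs.max())/2,y0+(ys.min()+ys.max())/2,(xs.min()+x0,xs.max()+x0,ys.min()+y0,ys.max()+y0)
for n,b,lo,hi in (("red",(270,178,302,215),172,180),("yel",(270,138,302,170),15,30),("blu",(268,95,302,125),105,130)):
    u,v,e=cen(w["im"],b,lo,hi); print(n,u,v,e,onz(w["K"],w["T"],u,v,64).round(1))
print(w["d"][190:200,280:292].round())
E
```

```text
red 285.0 194.5 (np.int64(276), np.int64(294), np.int64(184), np.int64(205)) [ 516.2 -184.9   64. ]
yel 285.0 154.0 (np.int64(276), np.int64(294), np.int64(144), np.int64(164)) [ 514.3 -145.4   64. ]
blu 284.0 110.5 (np.int64(275), np.int64(293), np.int64(101), np.int64(120)) [ 511.4 -106.1   64. ]
[[283. 282. 283. 282. 283. 283. 282. 282. 282. 283. 282. 283.]
 [282. 283. 283. 284. 294. 294. 294. 284. 282. 283. 283. 283.]
 [284. 284. 294. 294. 294. 294. 294. 295. 294. 283. 281. 282.]
 [284. 295. 294. 295. 295. 295. 295. 294. 295. 295. 283. 284.]
 [294. 294. 295. 296. 295. 295. 294. 295. 296. 294. 284. 285.]
 [294. 295. 295. 295. 295. 295. 296. 294. 295. 296. 285. 283.]
 [291. 294. 296. 296. 295. 296. 296. 296. 296. 295. 285. 284.]
 [289. 295. 296. 296. 295. 295. 295. 297. 294. 291. 285. 284.]
 [285. 291. 295. 297. 296. 297. 296. 295. 293. 289. 286. 285.]
 [286. 286. 290. 294. 294. 294. 293. 292. 289. 287. 285. 284.]]
```

Scaled: 0.1615 m / 0.75 = 0.2153, 0.055 m / 0.75 = 0.0733.

>>> {"method": "move_arm", "body": {
  "motion": [
    [0,0,0,-0.0017,0.0013,0.0733,0.0854],
    [0,0,0,-0.0017,0.0013,0.1467,0.0854],
    [0,0,0,-0.0017,0.0013,0.1933,0.0854],
    [0,0,0,-0.0017,0.0013,0.2153,0.06],
    [0,0,0,-0.0017,0.0013,0.2153,0.03],
    [0,0,0,-0.0017,0.0013,0.2153,0.01],
    [0,0,0,-0.0017,0.0013,0.2153,0.01],
    [0,0,0,-0.0017,0.0013,0.2153,0.01]
  ],
  "grip_force": 40
}}

```text
clock: 3.15
eef_pos: [517.8, -187.6, 39.9]
tcp_rot: [3.14, 0.001, 1.621]
contact_force: [-1.7, -0.2, 6.5]
opening: 0.198
grasp_force: 38.8
```

```bash
python3 -c "
from h import *; goto([516.3,-186.7,37.5],1.621)"
```

```text
at [ 517.8 -187.6   39.9] [3.1398e+00 8.0000e-04 1.6207e+00] q [-0.35  0.49  1.93 -0.    0.71 -0.4 ] t 3.15 F [-1.7 -0.2  6.5] M [ 0.07  0.3  -0.03] open 0.198
row [0.0018, 0.0008, -0.0003] [0.001, -0.0014, 0.0024]
```

Scaled: -0.21 m / 0.75 = -0.28, -0.2 m / 0.75 = -0.2667.

>>> {"method": "move_arm", "body": {
  "motion": [
    [0,0,0,0,0,-0.0267,0.01],
    [0,0,0,0,0,-0.0667,0.01],
    [0,0,0,0,0,-0.1333,0.01],
    [0,0,0,0,0,-0.2,0.01],
    [0,0,0,0,0,-0.2667,0.01],
    [0,0,0,0,0,-0.28,0.01],
    [0,0,0,0,0,-0.28,0.01],
    [0,0,0,0,0,-0.28,0.01]
  ]
}}

```text
clock: 4.15
eef_pos: [516.1, -186.9, 246.9]
tcp_rot: [-3.139, -0.001, 1.621]
contact_force: [0.3, -1.0, -1.0]
opening: 0.197
grasp_force: 39.5
```

```bash
python3 - <<'E'
from h import *; goto([480.5,165,245],1.621)
from rig import *
import cv2
p=camera_params("wrist"); im,d=grab_frame("wrist")
np.savez("pics/w2.npz",im=im,d=d,K=p["camera_matrix"],T=p["world_from_camera"])
im2,_=grab_frame("scene")
cv2.imwrite("pics/w2.png",np.hstack([im[150:400,140:440,::-1],im2[130:380,200:500,::-1]]))
E
```

```text
at [ 516.1 -186.9  246.9] [-3.1394e+00 -9.0000e-04  1.6207e+00] q [-0.35  0.22  1.78 -0.    1.14 -0.4 ] t 4.15 F [ 0.3 -1.  -1. ] M [-0.02  0.03  0.04] open 0.197
row [-0.0022, -0.0009, -0.0003] [0.3533, -0.018, 0.0022]
```

View pics/w2.png

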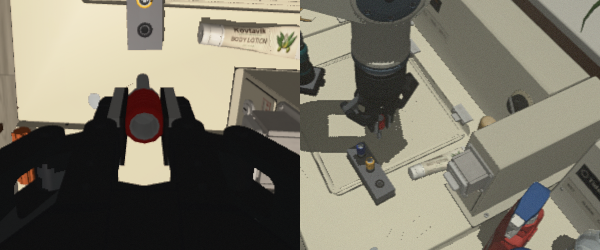

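The wrist view shows the red setter upright in the fingers, its shank end near pixel (282,225). The scene view shows the empty right-hand hole, with yellow and blue still in place.

Scaled: 0.3533 m / 0.75 = 0.4711, 0.335 m / 0.75 = 0.4467.

>>> {"method": "move_arm", "body": {
  "motion": [
    [0,0,0,0.0773,-0.004,0,0.01],
    [0,0,0,0.1547,-0.008,0,0.01],
    [0,0,0,0.232,-0.012,0,0.01],
    [0,0,0,0.3093,-0.016,0,0.01],
    [0,0,0,0.3867,-0.02,0,0.01],
    [0,0,0,0.4467,-0.0227,0,0.01],
    [0,0,0,0.4711,-0.024,0,0.01],
    [0,0,0,0.4711,-0.024,0,0.01]
  ]
}}

```text
clock: 5.25
eef_pos: [481.1, 165.1, 247.6]
tcp_rot: [-3.14, 0.001, 1.623]
contact_force: [0.4, -0.8, -0.2]
opening: 0.193
grasp_force: 39.5
```

```bash
python3 - <<'E'
from h import *; goto([480.5,165,245],1.621)
from rig import *
import cv2
s=sensors.sense(); R=Ro.from_euler("xyz",s["tcp_rot"]).as_matrix()
p=camera_params("wrist"); im,d=grab_frame("wrist"); K,T=p["camera_matrix"],p["world_from_camera"]
np.savez("pics/w3.npz",im=im,d=d,K=K,T=T)
def proj(X):
    c=np.linalg.inv(T)@np.r_[X,1]; q=K@c[:3]; return q[:2]/q[2]
a=np.linspace(0,2*np.pi,25)
big=cv2.resize(im[180:340,220:360,::-1],None,fx=5,fy=5,interpolation=cv2.INTER_NEAREST)[:, :]
big=big[:600].copy()
def circ(c,r,col):
    P=np.array([(proj(c+r*np.array([np.cos(t),np.sin(t),0]))-[219.5,179.5])*5 for t in a]); cv2.polylines(big,[P.astype(np.int32)],True,col,1)
z=R[:,2]; circ(s["eef_pos"]+35.5*z,4,(0,255,0)); circ(s["eef_pos"]-26.5*z,9,(0,255,0)); circ(np.array([480.,165.5,174]),13,(255,255,0))
print(proj(s["eef_pos"]+35.5*z),proj(np.array([480.,165.5,174])))
cv2.imwrite("pics/w3.png",big)
E
```

```text
at [481.1 165.1 247.6] [-3.1404e+00  7.0000e-04  1.6227e+00] q [ 0.33  0.15  1.86 -0.    1.13  0.28] t 5.25 F [ 0.4 -0.8 -0.2] M [-0.03  0.04  0.02] open 0.193
row [-0.0012, 0.0007, 0.0017] [-0.0001, -0.0006, 0.0026]
[283.96921233 230.08079777] [282.67935946 212.48410031]
```

View pics/w3.png

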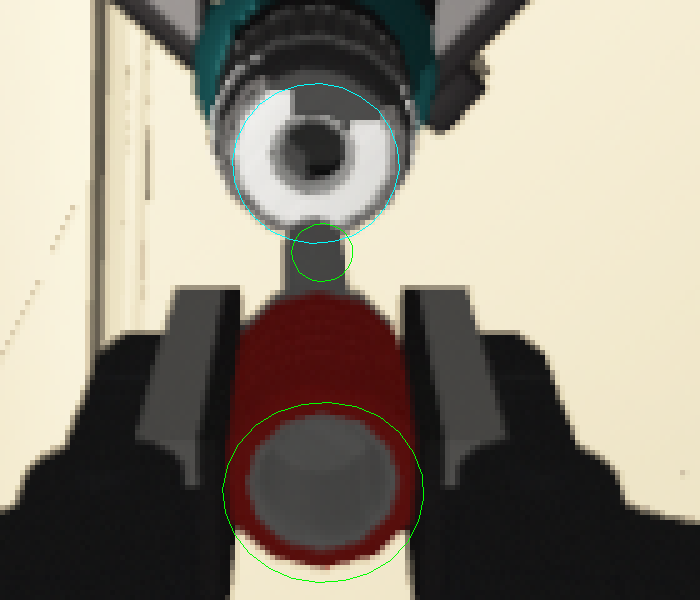

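The wrist view shows the nose's hole centred at zoomed (312,154), about 0.5 mm left and 1.4 mm above where I predicted it. The shank end is about 0.9 mm left of the tool axis. I'll shift roughly (-0.7, +1.7) mm in world x and y and lower to just above the nose.

Scaled: 0.032 m / 0.75 = 0.0427, 0.028 m / 0.75 = 0.0373.

>>> {"method": "move_arm", "body": {
  "motion": [
    [0,0,0,0.0023,-0.0008,0.0133,0.01],
    [0,0,0,0.0023,-0.0008,0.0267,0.01],
    [0,0,0,0.0023,-0.0008,0.0373,0.01],
    [0,0,0,0.0023,-0.0008,0.0427,0.01],
    [0,0,0,0.0023,-0.0008,0.0427,0.01],
    [0,0,0,0.0023,-0.0008,0.0427,0.01]
  ]
}}

```text
clock: 6.05
eef_pos: [480.9, 166.4, 216.6]
tcp_rot: [3.141, -0.0, 1.621]
contact_force: [-0.3, -0.1, -1.5]
opening: 0.194
grasp_force: 39.5
```

```bash
python3 - <<'E'
from h import *; goto([480.5,165,245],1.621)
from rig import *
import cv2
p=camera_params("wrist"); im,d=grab_frame("wrist"); K,T=p["camera_matrix"],p["world_from_camera"]
s=sensors.sense()
def proj(X):
    c=np.linalg.inv(T)@np.r_[X,1]; q=K@c[:3]; return q[:2]/q[2]
print(((proj(s["eef_pos"]-[0,0,35.5])-[239.5,184.5])*7).round(),((proj(np.array([479.5,166.9,174.]))-[239.5,184.5])*7).round())
cv2.imwrite("pics/w4.png",cv2.resize(im[185:260,240:330,::-1],None,fx=7,fy=7,interpolation=cv2.INTER_NEAREST))
E
```

```text
at [480.9 166.4 216.6] [ 3.1411e+00 -1.0000e-04  1.6209e+00] q [ 0.33  0.19  1.89 -0.    1.06  0.28] t 6.05 F [-0.3 -0.1 -1.5] M [-0.01  0.03  0.  ] open 0.194
row [0.0005, -0.0001, -0.0001] [-0.0014, -0.0005, -0.0284]
[311. 319.] [296. 288.]
```

View pics/w4.png

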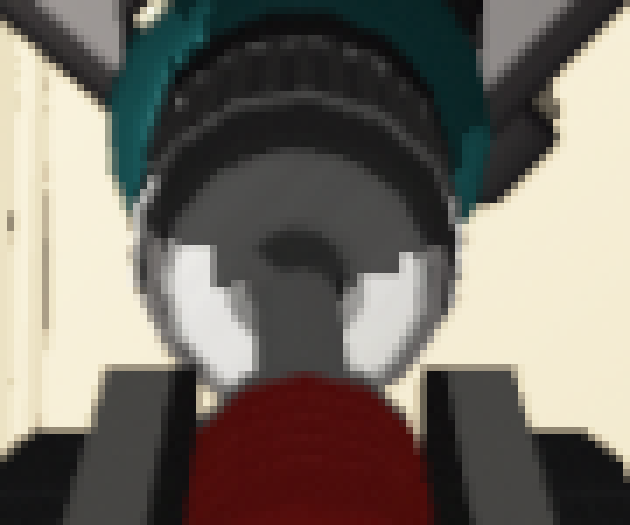

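The wrist view shows the shank centred at column 300 and the nose at about 295 at roughly 10 px/mm, so they're aligned within about 0.5 mm. I'll lower gently with a light grip.

Scaled: 0.012 m / 0.75 = 0.016, -0.0004 m / 0.75 = -0.0005.

>>> {"method": "move_arm", "body": {
  "motion": [
    [0,0,0,0,-0.0004,0.004,0.01],
    [0,0,0,0,-0.0005,0.008,0.01],
    [0,0,0,0,-0.0005,0.0107,0.01],
    [0,0,0,0,-0.0005,0.0133,0.01],
    [0,0,0,0,-0.0005,0.016,0.01],
    [0,0,0,0,-0.0005,0.016,0.01]
  ],
  "grip_force": 20
}}

```text
clock: 6.85
eef_pos: [480.2, 166.3, 204.2]
tcp_rot: [-3.141, 0.0, 1.621]
contact_force: [0.2, 0.5, -0.4]
opening: 0.192
grasp_force: 39.5
```

Scaled: 0.02 m / 0.75 = 0.0267, 0.018 m / 0.75 = 0.024.

>>> {"method": "move_arm", "body": {
  "motion": [
    [0,0,0,0,0,0.004,0.012],
    [0,0,0,0,0,0.008,0.012],
    [0,0,0,0,0,0.012,0.012],
    [0,0,0,0,0,0.016,0.012],
    [0,0,0,0,0,0.02,0.012],
    [0,0,0,0,0,0.024,0.012],
    [0,0,0,0,0,0.0267,0.012],
    [0,0,0,0,0,0.0267,0.012]
  ],
  "grip_force": 20
}}

```text
clock: 7.85
eef_pos: [480.2, 166.3, 184.2]
tcp_rot: [-3.141, 0.0, 1.621]
contact_force: [0.2, -0.0, -0.8]
opening: 0.195
grasp_force: 39.5
```

Scaled: 0.0035 m / 0.75 = 0.0047, 0.003 m / 0.75 = 0.004.

>>> {"method": "move_arm", "body": {
  "motion": [
    [0,0,0,0,0,0.0013,0.014],
    [0,0,0,0,0,0.0027,0.014],
    [0,0,0,0,0,0.004,0.014],
    [0,0,0,0,0,0.0047,0.014],
    [0,0,0,0,0,0.0047,0.014]
  ],
  "grip_force": 20
}}

```text
clock: 8.48
eef_pos: [480.3, 166.3, 180.8]
tcp_rot: [-3.141, 0.0, 1.621]
contact_force: [-0.1, -1.2, -1.6]
opening: 0.196
grasp_force: 39.5
```

Scaled: 0.0008 m / 0.75 = 0.0011, 0.0004 m / 0.75 = 0.0005.

>>> {"method": "move_arm", "body": {
  "motion": [
    [0,0,0,0,0,0.0005,0.014],
    [0,0,0,0,0,0.0011,0.014],
    [0,0,0,0,0,0.0011,0.014]
  ]
}}

```text
clock: 8.85
eef_pos: [480.3, 166.4, 180.1]
tcp_rot: [3.142, -0.0, 1.621]
contact_force: [-0.0, -0.9, -0.1]
opening: 0.191
grasp_force: 39.5
```

Scaled: 0.0005 m / 0.75 = 0.0007, 0.0003 m / 0.75 = 0.0004.

>>> {"method": "move_arm", "body": {
  "motion": [
    [0,0,0,0,0,0.0004,0.014],
    [0,0,0,0,0,0.0007,0.014],
    [0,0,0,0,0,0.0007,0.014]
  ]
}}

```text
clock: 9.22
eef_pos: [480.4, 166.4, 179.9]
tcp_rot: [3.141, -0.0, 1.621]
contact_force: [-1.0, 0.5, 5.9]
opening: 0.197
grasp_force: 40.2
```

The wrist feels about 6 N upward at the expected height, so the shank is on the floor of the bore. Now I'll release.

Scaled: -0.0003 m / 0.75 = -0.0004.

>>> {"method": "move_arm", "body": {
  "motion": [
    [0,0,0,0,0,-0.0004,0.02],
    [0,0,0,0,0,-0.0004,0.03],
    [0,0,0,0,0,-0.0004,0.05],
    [0,0,0,0,0,-0.0004,0.07],
    [0,0,0,0,0,-0.0004,0.0854],
    [0,0,0,0,0,-0.0004,0.0854]
  ]
}}

```text
clock: 9.98
eef_pos: [480.3, 166.4, 179.9]
tcp_rot: [3.142, -0.0, 1.621]
contact_force: [0.5, -1.1, 0.5]
opening: 0.999
grasp_force: 0.0
```

```bash
python3 - <<'E'
from h import *; goto([479.6,166.8,139],1.621)
from rig import *
import cv2
p=camera_params("wrist"); im,d=grab_frame("wrist"); K,T=p["camera_matrix"],p["world_from_camera"]
s=sensors.sense()
def proj(X):
    c=np.linalg.inv(T)@np.r_[X,1]; q=K@c[:3]; return q[:2]/q[2]
k=3.5
im=cv2.resize(im[160:330,180:390,::-1],None,fx=k,fy=k,interpolation=cv2.INTER_NEAREST)
for z,r in ((174,13),(206,9),(171.5,17)):
    P=np.array([(proj(np.array([479.6+r*np.cos(a),166.9+r*np.sin(a),z]))-[179.5,159.5])*k for a in np.linspace(0,6.28,40)])
    cv2.polylines(im,[P.astype(np.int32)],True,(0,255,0),1)
cv2.imwrite("pics/w5.png",im)
E
```

```text
at [480.3 166.4 179.9] [ 3.1416 -0.      1.6208] q [ 0.33  0.23  1.93 -0.    0.98  0.28] t 9.97 F [ 0.5 -1.1  0.5] M [ 0.05 -0.02 -0.04] open 0.999
row [0.0, -0.0, -0.0002] [0.0005, -0.0007, 0.0409]
```

View pics/w5.png

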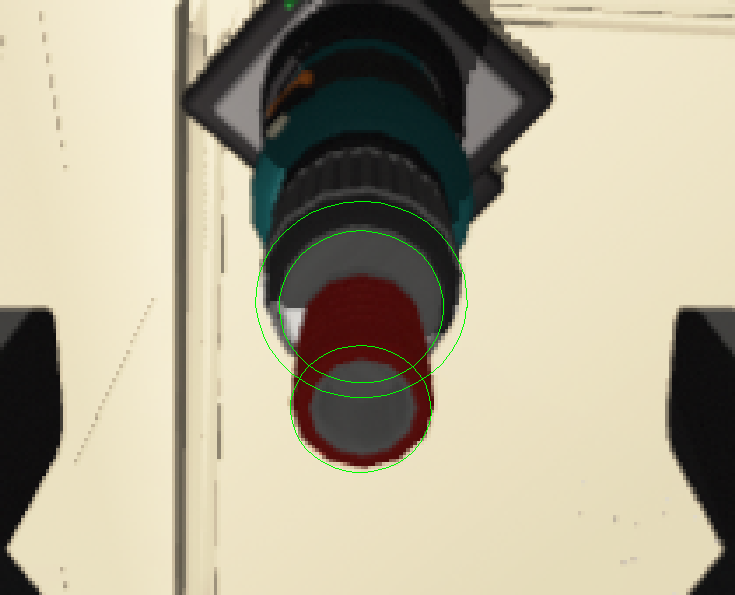

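The picture shows the setter upright and home in the chuck, matching the drawn circles at (479.6,166.9), with the fingers open symmetrically around it. I'll lower to sleeve height.

Scaled: 0.041 m / 0.75 = 0.0547, 0.0385 m / 0.75 = 0.0513.

>>> {"method": "move_arm", "body": {
  "motion": [
    [0,0,0,0.0007,-0.0009,0.016,0.0854],
    [0,0,0,0.0007,-0.0009,0.0373,0.0854],
    [0,0,0,0.0007,-0.0009,0.0513,0.0854],
    [0,0,0,0.0007,-0.0009,0.0547,0.0854],
    [0,0,0,0.0007,-0.0009,0.0547,0.06],
    [0,0,0,0.0007,-0.0009,0.0547,0.04],
    [0,0,0,0.0007,-0.0009,0.0547,0.025],
    [0,0,0,0.0007,-0.0009,0.0547,0.025]
  ],
  "grip_force": 60
}}

```text
clock: 11.02
eef_pos: [479.7, 166.9, 139.5]
tcp_rot: [3.141, -0.0, 1.621]
contact_force: [-2.1, -0.3, 5.4]
opening: 0.386
grasp_force: 59.3
```

```bash
python3 -c "
from h import *; goto([479.6,166.8,139],1.621)"
```

```text
at [479.7 166.9 139.5] [ 3.1412e+00 -2.0000e-04  1.6207e+00] q [0.33 0.29 1.97 0.   0.89 0.28] t 11.03 F [-2.1 -0.3  5.4] M [-0.05  0.36 -0.02] open 0.386
row [0.0004, -0.0002, -0.0003] [-0.0001, -0.0001, 0.0005]
```

Well centred on the sleeve, with little side force. I'll start turning clockwise.

Scaled: 0.05 rad / 3.1416 = 0.0159.

>>> {"method": "move_arm", "body": {
  "motion": [
    [0,0,0.0159,0,0,0,0.025],
    [0,0,0.0318,0,0,0,0.025],
    [0,0,0.0477,0,0,0,0.025],
    [0,0,0.0637,0,0,0,0.025],
    [0,0,0.0796,0,0,0,0.025],
    [0,0,0.0955,0,0,0,0.025]
  ]
}}

```text
clock: 11.78
eef_pos: [479.6, 166.9, 139.5]
tcp_rot: [3.141, -0.0, 1.32]
contact_force: [-2.4, -0.2, 6.5]
opening: 0.385
grasp_force: 59.3
```

```bash
python3 -c "
from h import *; goto([479.6,166.8,139],1.3)"
```

```text
at [479.6 166.9 139.5] [ 3.1413e+00 -2.0000e-04  1.3195e+00] q [0.33 0.29 1.97 0.   0.89 0.58] t 11.78 F [-2.4 -0.2  6.5] M [-0.03  0.4   0.15] open 0.385
row [0.0003, -0.0002, 0.0195] [-0.0001, 0.0, 0.0005]
```

Scaled: 0.08 rad / 3.1416 = 0.0255.

>>> {"method": "move_arm", "body": {
  "motion": [
    [0,0,0.0127,0,0,0,0.025],
    [0,0,0.0255,0,0,0,0.025]
  ]
}}

```text
clock: 12.02
eef_pos: [479.6, 166.9, 139.5]
tcp_rot: [3.141, -0.0, 1.24]
contact_force: [-2.4, -0.5, 6.2]
opening: 0.387
grasp_force: 59.3
```

```bash
cat > m.py <<'E'
from rig import sensors
s=sensors.sense(); print(s["tcp_rot"][2].round(4),"M",s["wrist_torque"].round(3),"q6",s["qpos"][5].round(4),"tau6",s["joint_efforts"][5].round(3),"F",s["contact_force"].round(1))
E
python3 m.py
```

```text
1.2398 M [0.016 0.508 0.159] q6 0.6628 tau6 -0.307 F [-2.4 -0.5  6.2]
```

Scaled: 0.06 rad / 3.1416 = 0.0191.

>>> {"method": "move_arm", "body": {
  "motion": [
    [0,0,0.0095,0,0,0,0.025],
    [0,0,0.0191,0,0,0,0.025]
  ]
}}

```text
clock: 12.28
eef_pos: [479.6, 166.9, 139.5]
tcp_rot: [3.141, -0.0, 1.18]
contact_force: [-2.8, -0.4, 5.7]
opening: 0.382
grasp_force: 59.3
```

```bash
python3 m.py
```

```text
1.1802 M [0.017 0.468 0.215] q6 0.7225 tau6 -0.177 F [-2.8 -0.4  5.7]
```

Scaled: 0.06 rad / 3.1416 = 0.0191.

>>> {"method": "move_arm", "body": {
  "motion": [
    [0,0,0.0095,0,0,0,0.025],
    [0,0,0.0191,0,0,0,0.025]
  ]
}}

```text
clock: 12.52
eef_pos: [479.6, 166.9, 139.5]
tcp_rot: [3.141, -0.0, 1.12]
contact_force: [-1.9, -0.0, 6.3]
opening: 0.386
grasp_force: 59.3
```

```bash
python3 m.py
```

```text
1.1202 M [0.038 0.467 0.218] q6 0.7825 tau6 -0.178 F [-1.9 -0.   6.3]
```

Scaled: 0.06 rad / 3.1416 = 0.0191.

>>> {"method": "move_arm", "body": {
  "motion": [
    [0,0,0.0095,0,0,0,0.025],
    [0,0,0.0191,0,0,0,0.025]
  ]
}}

```text
clock: 12.78
eef_pos: [479.5, 166.9, 139.5]
tcp_rot: [3.142, -0.0, 1.06]
contact_force: [-2.2, 0.4, 4.8]
opening: 0.387
grasp_force: 59.3
```

```bash
python3 m.py
```

```text
1.0602 M [0.034 0.433 0.208] q6 0.8425 tau6 -0.179 F [-2.2  0.4  4.8]
```

tau6 is a clean signal (-0.178 running free), so I'll watch that for the climb.

Scaled: 0.06 rad / 3.1416 = 0.0191.

>>> {"method": "move_arm", "body": {
  "motion": [
    [0,0,0.0095,0,0,0,0.025],
    [0,0,0.0191,0,0,0,0.025]
  ]
}}

```text
clock: 13.02
eef_pos: [479.5, 166.9, 139.5]
tcp_rot: [3.142, -0.0, 1.0]
contact_force: [-3.0, -0.3, 5.6]
opening: 0.383
grasp_force: 59.3
```

```bash
python3 m.py
```

```text
1.0001 M [0.031 0.471 0.24 ] q6 0.9026 tau6 -0.179 F [-3.  -0.3  5.6]
```

Scaled: 0.06 rad / 3.1416 = 0.0191.

>>> {"method": "move_arm", "body": {
  "motion": [
    [0,0,0.0095,0,0,0,0.025],
    [0,0,0.0191,0,0,0,0.025]
  ]
}}

```text
clock: 13.28
eef_pos: [479.5, 167.0, 139.5]
tcp_rot: [-3.142, -0.0, 0.94]
contact_force: [-3.6, 0.1, 5.3]
opening: 0.387
grasp_force: 59.3
```

```bash
python3 m.py
```

```text
0.9402 M [0.037 0.509 0.241] q6 0.9625 tau6 -0.179 F [-3.6  0.1  5.3]
```

Scaled: 0.06 rad / 3.1416 = 0.0191.

>>> {"method": "move_arm", "body": {
  "motion": [
    [0,0,0.0095,0,0,0,0.025],
    [0,0,0.0191,0,0,0,0.025]
  ]
}}

```text
clock: 13.52
eef_pos: [479.5, 167.0, 139.6]
tcp_rot: [-3.142, -0.0, 0.88]
contact_force: [-2.8, 0.2, 6.2]
opening: 0.383
grasp_force: 59.3
```

```bash
python3 m.py
```

```text
0.8801 M [0.108 0.508 0.203] q6 1.0225 tau6 -0.176 F [-2.8  0.2  6.2]
```

Scaled: 0.06 rad / 3.1416 = 0.0191.

>>> {"method": "move_arm", "body": {
  "motion": [
    [0,0,0.0095,0,0,0,0.025],
    [0,0,0.0191,0,0,0,0.025]
  ]
}}

```text
clock: 13.78
eef_pos: [479.5, 167.0, 139.5]
tcp_rot: [-3.141, -0.0, 0.82]
contact_force: [-3.1, 0.3, 6.7]
opening: 0.38
grasp_force: 59.3
```

```bash
python3 m.py
```

```text
0.8201 M [0.104 0.502 0.237] q6 1.0825 tau6 -0.165 F [-3.1  0.3  6.7]
```

Scaled: 0.06 rad / 3.1416 = 0.0191.

>>> {"method": "move_arm", "body": {
  "motion": [
    [0,0,0.0095,0,0,0,0.025],
    [0,0,0.0191,0,0,0,0.025]
  ]
}}

```text
clock: 14.02
eef_pos: [479.5, 167.0, 139.5]
tcp_rot: [-3.141, -0.0, 0.76]
contact_force: [-2.9, -0.6, 6.3]
opening: 0.387
grasp_force: 59.3
```

```bash
python3 m.py
```

```text
0.7602 M [0.086 0.49  0.248] q6 1.1424 tau6 -0.144 F [-2.9 -0.6  6.3]
```

Scaled: 0.05 rad / 3.1416 = 0.0159.

>>> {"method": "move_arm", "body": {
  "motion": [
    [0,0,0.0095,0,0,0,0.025],
    [0,0,0.0159,0,0,0,0.025]
  ]
}}

```text
clock: 14.28
eef_pos: [479.4, 167.0, 139.5]
tcp_rot: [-3.141, -0.0, 0.71]
contact_force: [-3.4, 0.9, 6.8]
opening: 0.383
grasp_force: 59.3
```

```bash
python3 m.py
```

```text
0.7105 M [0.107 0.53  0.313] q6 1.1922 tau6 0.074 F [-3.4  0.9  6.8]
```

>>> {"method": "move_arm", "body": {
  "motion": [
    [0,0,0,0,0,0,0.025]
  ]
}}

```text
clock: 14.4
eef_pos: [479.5, 167.0, 139.5]
tcp_rot: [-3.141, -0.0, 0.711]
contact_force: [-2.8, 0.8, 6.5]
opening: 0.384
grasp_force: 59.4
```

```bash
python3 m.py
```

```text
0.7108 M [0.061 0.471 0.098] q6 1.1918 tau6 0.244 F [-2.8  0.8  6.5]
```

Scaled: 0.03 rad / 3.1416 = 0.0095.

>>> {"method": "move_arm", "body": {
  "motion": [
    [0,0,0.0095,0,0,0,0.025]
  ]
}}

```text
clock: 14.52
eef_pos: [479.4, 167.0, 139.5]
tcp_rot: [-3.141, -0.0, 0.681]
contact_force: [-2.8, 0.1, 6.3]
opening: 0.383
grasp_force: 59.3
```

```bash
python3 m.py
```

```text
0.6806 M [0.15  0.562 0.353] q6 1.222 tau6 -0.299 F [-2.8  0.1  6.3]
```

Scaled: 0.03 rad / 3.1416 = 0.0095.

>>> {"method": "move_arm", "body": {
  "motion": [
    [0,0,0.0095,0,0,0,0.025]
  ]
}}

```text
clock: 14.65
eef_pos: [479.4, 167.0, 139.5]
tcp_rot: [-3.141, -0.0, 0.65]
contact_force: [-3.6, 1.3, 5.9]
opening: 0.384
grasp_force: 59.3
```

```bash
python3 m.py
```

```text
0.6503 M [0.132 0.598 0.316] q6 1.2524 tau6 -0.105 F [-3.6  1.3  5.9]
```

Scaled: 0.02 rad / 3.1416 = 0.0064.

>>> {"method": "move_arm", "body": {
  "motion": [
    [0,0,0.0064,0,0,0,0.025]
  ]
}}

```text
clock: 14.78
eef_pos: [479.4, 167.0, 139.5]
tcp_rot: [-3.141, -0.0, 0.63]
contact_force: [-2.9, 0.3, 7.1]
opening: 0.385
grasp_force: 59.3
```

```bash
python3 m.py
```

```text
0.6304 M [0.131 0.546 0.308] q6 1.2722 tau6 0.108 F [-2.9  0.3  7.1]
```

Scaled: 0.03 rad / 3.1416 = 0.0095.

>>> {"method": "move_arm", "body": {
  "motion": [
    [0,0,0.0095,0,0,0,0.025]
  ]
}}

```text
clock: 14.9
eef_pos: [479.4, 167.0, 139.5]
tcp_rot: [-3.141, -0.0, 0.6]
contact_force: [-3.2, 0.5, 6.4]
opening: 0.386
grasp_force: 59.3
```

```bash
python3 m.py
```

```text
0.6005 M [0.16  0.55  0.311] q6 1.3022 tau6 -0.14 F [-3.2  0.5  6.4]
```

Scaled: 0.03 rad / 3.1416 = 0.0095.

>>> {"method": "move_arm", "body": {
  "motion": [
    [0,0,0.0095,0,0,0,0.025]
  ]
}}

```text
clock: 15.02
eef_pos: [479.4, 167.0, 139.5]
tcp_rot: [-3.141, -0.0, 0.57]
contact_force: [-2.7, 1.8, 6.6]
opening: 0.385
grasp_force: 59.3
```

```bash
python3 m.py
```

```text
0.5704 M [0.087 0.546 0.333] q6 1.3323 tau6 -0.065 F [-2.7  1.8  6.6]
```

Scaled: 0.03 rad / 3.1416 = 0.0095.

>>> {"method": "move_arm", "body": {
  "motion": [
    [0,0,0.0095,0,0,0,0.025]
  ]
}}

```text
clock: 15.15
eef_pos: [479.4, 167.1, 139.5]
tcp_rot: [-3.141, -0.0, 0.54]
contact_force: [-3.3, 2.3, 6.0]
opening: 0.382
grasp_force: 59.3
```

```bash
python3 m.py
```

```text
0.5404 M [0.2   0.533 0.316] q6 1.3624 tau6 -0.049 F [-3.3  2.3  6. ]
```

The moment sits level at about 0.315 Nm, which may mean the pads are slipping at 60 N. I'll raise the grip moderately and see whether it climbs further.

Scaled: 0.02 rad / 3.1416 = 0.0064.

>>> {"method": "move_arm", "body": {
  "motion": [
    [0,0,0,0,0,0,0.023],
    [0,0,0,0,0,0,0.022],
    [0,0,0.0064,0,0,0,0.022]
  ],
  "grip_force": 75
}}

```text
clock: 15.52
eef_pos: [479.4, 167.1, 139.6]
tcp_rot: [-3.141, -0.0, 0.521]
contact_force: [-3.6, 0.9, 7.0]
opening: 0.385
grasp_force: 73.7
```

```bash
python3 m.py
```

```text
0.5209 M [0.164 0.554 0.421] q6 1.3817 tau6 -0.025 F [-3.6  0.9  7. ]
```

Scaled: 0.02 rad / 3.1416 = 0.0064.

>>> {"method": "move_arm", "body": {
  "motion": [
    [0,0,0.0064,0,0,0,0.022]
  ]
}}

```text
clock: 15.65
eef_pos: [479.4, 167.1, 139.6]
tcp_rot: [-3.141, -0.0, 0.501]
contact_force: [-3.7, 1.0, 6.6]
opening: 0.38
grasp_force: 73.6
```

```bash
python3 m.py
```

```text
0.5007 M [0.153 0.601 0.384] q6 1.402 tau6 0.097 F [-3.7  1.   6.6]
```

Slip confirmed: the ceiling scales with grip force, so the grip acts as a torque clutch. I'll aim for about 0.45 Nm, in the middle of the firm range, with roughly 86 N.

Scaled: 0.02 rad / 3.1416 = 0.0064.

>>> {"method": "move_arm", "body": {
  "motion": [
    [0,0,0,0,0,0,0.022],
    [0,0,0,0,0,0,0.022],
    [0,0,0.0064,0,0,0,0.022]
  ],
  "grip_force": 86
}}

```text
clock: 16.02
eef_pos: [479.4, 167.0, 139.6]
tcp_rot: [-3.141, -0.0, 0.481]
contact_force: [-3.6, 1.5, 7.7]
opening: 0.374
grasp_force: 84.5
```

```bash
python3 m.py
```

```text
0.4809 M [0.182 0.61  0.355] q6 1.4217 tau6 -0.012 F [-3.6  1.5  7.7]
```

Scaled: 0.02 rad / 3.1416 = 0.0064.

>>> {"method": "move_arm", "body": {
  "motion": [
    [0,0,0.0064,0,0,0,0.022]
  ]
}}

```text
clock: 16.15
eef_pos: [479.4, 167.1, 139.6]
tcp_rot: [-3.141, -0.0, 0.461]
contact_force: [-4.3, 1.0, 8.0]
opening: 0.377
grasp_force: 84.5
```

```bash
python3 m.py
```

```text
0.4608 M [0.195 0.63  0.402] q6 1.442 tau6 0.116 F [-4.3  1.   8. ]
```

Scaled: 0.02 rad / 3.1416 = 0.0064.

>>> {"method": "move_arm", "body": {
  "motion": [
    [0,0,0.0064,0,0,0,0.022]
  ]
}}

```text
clock: 16.27
eef_pos: [479.4, 167.1, 139.6]
tcp_rot: [-3.141, -0.0, 0.441]
contact_force: [-3.7, 1.3, 8.0]
opening: 0.373
grasp_force: 84.5
```

```bash
python3 m.py
```

```text
0.4408 M [0.199 0.657 0.392] q6 1.4619 tau6 0.129 F [-3.7  1.3  8. ]
```

Scaled: 0.02 rad / 3.1416 = 0.0064.

>>> {"method": "move_arm", "body": {
  "motion": [
    [0,0,0.0064,0,0,0,0.022]
  ]
}}

```text
clock: 16.4
eef_pos: [479.4, 167.1, 139.6]
tcp_rot: [-3.141, -0.0, 0.421]
contact_force: [-4.0, 0.4, 7.2]
opening: 0.381
grasp_force: 84.5
```

```bash
python3 m.py
```

```text
0.4208 M [0.209 0.632 0.404] q6 1.482 tau6 0.139 F [-4.   0.4  7.2]
```

Scaled: 0.06 rad / 3.1416 = 0.0191.

>>> {"method": "move_arm", "body": {
  "motion": [
    [0,0,0.0095,0,0,0,0.022],
    [0,0,0.0191,0,0,0,0.022]
  ]
}}

```text
clock: 16.65
eef_pos: [479.4, 167.1, 139.6]
tcp_rot: [-3.141, -0.0, 0.36]
contact_force: [-3.6, 0.5, 6.7]
opening: 0.375
grasp_force: 84.5
```

```bash
python3 m.py
```

```text
0.3605 M [0.196 0.65  0.375] q6 1.5422 tau6 0.033 F [-3.6  0.5  6.7]
```

Scaled: 0.03 rad / 3.1416 = 0.0095.

>>> {"method": "move_arm", "body": {
  "motion": [
    [0,0,0.0095,0,0,0,0.022]
  ]
}}

```text
clock: 16.77
eef_pos: [479.4, 167.1, 139.6]
tcp_rot: [-3.141, -0.0, 0.331]
contact_force: [-3.9, 1.0, 8.0]
opening: 0.38
grasp_force: 84.5
```

```bash
python3 m.py
```

```text
0.3306 M [0.177 0.61  0.464] q6 1.5722 tau6 0.05 F [-3.9  1.   8. ]
```

Scaled: 0.02 rad / 3.1416 = 0.0064.

>>> {"method": "move_arm", "body": {
  "motion": [
    [0,0,0,0,0,0,0.022],
    [0,0,0,0,0,0,0.022],
    [0,0,0.0064,0,0,0,0.022]
  ],
  "grip_force": 95
}}

```text
clock: 17.15
eef_pos: [479.4, 167.1, 139.6]
tcp_rot: [-3.141, -0.0, 0.311]
contact_force: [-4.3, 1.6, 9.1]
opening: 0.378
grasp_force: 93.3
```

```bash
python3 m.py
```

```text
0.3111 M [0.169 0.657 0.48 ] q6 1.5917 tau6 0.075 F [-4.3  1.6  9.1]
```

Scaled: 0.02 rad / 3.1416 = 0.0064.

>>> {"method": "move_arm", "body": {
  "motion": [
    [0,0,0.0064,0,0,0,0.022]
  ]
}}

```text
clock: 17.27
eef_pos: [479.4, 167.1, 139.7]
tcp_rot: [-3.141, -0.0, 0.291]
contact_force: [-4.1, 1.5, 7.7]
opening: 0.379
grasp_force: 93.3
```

```bash
python3 m.py
```

```text
0.2909 M [0.166 0.677 0.456] q6 1.6119 tau6 0.197 F [-4.1  1.5  7.7]
```

Scaled: 0.02 rad / 3.1416 = 0.0064.

>>> {"method": "move_arm", "body": {
  "motion": [
    [0,0,0.0064,0,0,0,0.022]
  ]
}}

```text
clock: 17.4
eef_pos: [479.4, 167.1, 139.7]
tcp_rot: [-3.141, -0.0, 0.271]
contact_force: [-4.3, 0.9, 7.9]
opening: 0.374
grasp_force: 93.3
```

```bash
python3 m.py
```

```text
0.2709 M [0.257 0.676 0.488] q6 1.6319 tau6 0.211 F [-4.3  0.9  7.9]
```

The moment averages about 0.475 Nm, roughly 0.25 above running free, so the grip is firm. I'll let go and retreat straight up.

Scaled: -0.12 m / 0.75 = -0.16, -0.075 m / 0.75 = -0.1.

>>> {"method": "move_arm", "body": {
  "motion": [
    [0,0,0,0,0,0,0.04],
    [0,0,0,0,0,0,0.06],
    [0,0,0,0,0,0,0.0854],
    [0,0,0,0,0,0,0.0854],
    [0,0,0,0,0,-0.04,0.0854],
    [0,0,0,0,0,-0.1,0.0854],
    [0,0,0,0,0,-0.16,0.0854],
    [0,0,0,0,0,-0.16,0.0854]
  ]
}}

```text
clock: 18.4
eef_pos: [481.6, 167.5, 262.4]
tcp_rot: [-3.141, -0.007, 0.271]
contact_force: [-0.7, -0.4, 0.3]
opening: 1.003
grasp_force: 0.0
```

```bash
python3 - <<'E'
from rig import *
import cv2,numpy as np
print(sensors.sense()["eef_pos"],sensors.sense()["opening"])
im,_=grab_frame("wrist"); im2,_=grab_frame("scene")
cv2.imwrite("pics/w6.png",np.hstack([cv2.resize(im[120:320,180:380,::-1],None,fx=2,fy=2),cv2.resize(im2[130:330,140:340,::-1],None,fx=2,fy=2)]))
E
```

```text
[481.60008577 167.48831576 262.38731622] 1.0034240379360475
```

View pics/w6.png

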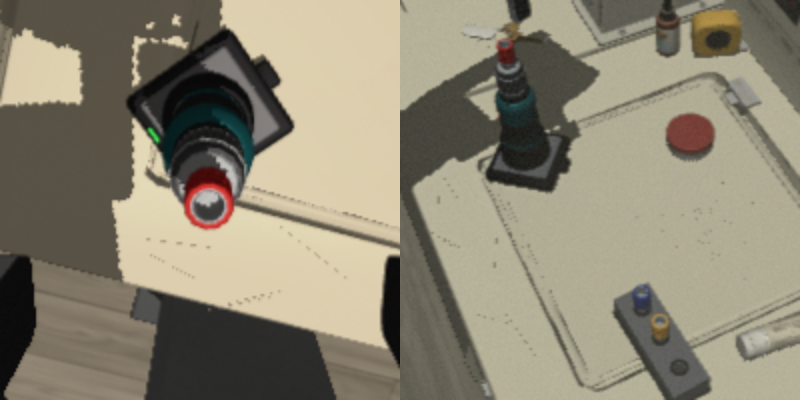

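Both views show the red setter upright and home in the chuck, near (505,50) in the right half. Blue and yellow are still in the block, and the gripper is open and clear.

```bash
python3 -c "
from rig import order; print(order.sign_off())"
```

```text
the job is handed in; nothing more can be done
None
```

The red nut setter stands upright and home in the chuck, with the sleeve tightened to about 0.25 Nm above running free by the wrist reading (the jaws' force was not measured directly); the gripper is clear, blue and yellow are still in the block, and the job is handed in at about 18.5 s on the robot's clock (the verdict was not shown).

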